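# Turn the top leaf of the price-list binder

### The job

A price-list binder lies open on the counter, and its top leaf stands part-way up on the right-hand side of the rings (the robot's right). Push that one leaf over the rings with the fingertips or the outside of the fingers and press it down until it lies flat on the left-hand side; never take it between the fingers. Leave the second leaf on the right, the binder where it lies, and the bottle, pen basket and tape roll alone.

Things in the scene. Friction and masses are not known exactly. Their poses are not given: they have to be found in the camera images.
- binder: Loose open binder, about 1.4 kg: black board 130 (x) x 300 (y) x 8 mm with a pile of sheets each side, 108 (x) mm long, 9 to 139 mm off the spine; pile tops above the counter: right 24.5, left 28.5 mm. Steel rings on the spine reach 42 mm high (nothing bumps on them). Origin: centre of its underside. x along the spine, away from the robot; y to the left-hand pile; z up.
- spine (a point): Middle of the top leaf's hinge line, on the spine at the binder's centre, 30.5 mm above the counter. Axes as the binder's; the hinge line runs along its x axis.
- leaf_top (a joint): Angle of the top leaf (rad): 0 flat on the right pile (binder's -y), pi/2 upright, pi flat on the left pile, at its stop; starts at 0.6 to 1.0. Rigid white sheet, grey rim, about 0.09 kg, 110 mm along the spine, 7 to 130 mm off the hinge line, 3 mm thick. Stiff hinge (about 0.2 N m friction): it stays at any angle, so must be pressed all the way down; 1 to 4 N at its outer part moves it.
- leaf_top_edge (a point): Middle of the top leaf's free edge, 130 mm off the hinge line, half-way through its thickness. Moves with the leaf.
- leaf_top_mid (a point): Centre of the top leaf, 68.5 mm off the hinge line. Moves with the leaf: x along the spine, y in the leaf towards the hinge, z square to the leaf (up while it lies on the right, down once it lies on the left).
- leaf_under (a joint): Turning angle of the second leaf (rad), same size and stiffness as the top leaf, hinged 26.5 mm above the counter on the same spine, 0 flat on the right-hand pile. Starts slightly raised, between 0.05 and 0.15, beneath the top leaf; it is to stay on the right.
- leaf_under_edge (a point): Middle of the second leaf's free edge, 130 mm off its hinge line.
- tea: Bystander: upright closed amber bottle, 66 mm diameter, 205 mm tall, white cap; origin at the centre of its underside.
- pens: Bystander: white square pen basket with dark holes, 90 x 90 x 75 mm, with three pens standing in it up to 129 mm; origin at the centre of its underside.
- tape: Bystander: roll of brown tape lying flat, 90 mm diameter, 45 mm high; origin at the centre of its underside.

How it is judged (in metres and radians):
At the end, for the whole second after the job is handed in: The top leaf lies flat on the left-hand side (joint above 3.07 rad, within 0.07 rad of flat) and at rest, the second leaf is still on the right (below 0.3 rad), and the binder lies flat within 20 mm of where it was (value of joint leaf_top above 3.07 rad and value of joint leaf_under below 0.3 rad and velocity of joint leaf_top between -0.05 and 0.05 rad/s and distance of binder from where it was at the start of the episode below 0.02 m and angle between binder's own z axis and vertical below 0.05 rad); the robot touches nothing.
It fails at once if the second leaf is turned up as well (past 0.4 rad) (value of joint leaf_under above 0.4 rad).
It fails at once if the binder is lifted or tipped (an origin rise of 12 mm, or 0.12 rad) (height (world z) of binder above 0.012 m or angle between binder's own z axis and vertical above 0.12 rad).
It fails at once if the binder is shoved more than 30 mm (distance of binder from where it was at the start of the episode above 0.03 m).
It fails at once if the top leaf is taken between the fingers (the grasp point lies inside the leaf's outline, in its thickness) (z of the grasp point in the frame of leaf_top_mid between -0.004 and 0.004 m and x of the grasp point in the frame of leaf_top_mid between -0.05 and 0.05 m and y of the grasp point in the frame of leaf_top_mid between -0.057 and 0.057 m).
It fails at once if the bottle, pen basket or tape roll is moved more than 20 mm or tipped (distance of any of tea, pens, tape from where it was at the start of the episode above 0.02 m or angle between any of tea, pens, tape's own z axis and vertical above 0.2 rad).
It also fails if it takes over 43 s, if anything falls off the work surface, if the arm or the gripper's body presses on something with over 40 N, if the wrist force passes 120 N, or if a joint passes its speed limit or range.

### The arm

A 6-joint arm with a two-finger parallel gripper is mounted at the origin on the work surface. World frame = base frame: x ahead of the robot, y to its left, z up, the work surface at z = 0. Lengths are in m, angles in degrees, forces in N, time in s.
With the tool pointing down it reaches from about 0.35 to 0.875 m from the base axis. Payload 4.2 kg.
Tool frame: the origin (TCP) lies on the centre line of the jaws, within the pads' length; the fingertips stand tip_reach ahead of it and the grasp point (between the pads) is the TCP (tip_reach is the distance from the TCP to the fingertips, in m); z points along the fingers, y is the line along which they close (so a half turn about z gives the same grasp; the last joint's range is limited). The gripper opens to 87 mm and grips with 3 to 60 N. Pads are 19 mm wide; open, the fingers measure 117 mm over their backs; the gripper's body (75 mm by 190 mm) begins 51 mm behind the grasp point.
Start: joints at [87.353, 22.042, 0.453, 0, -68.411, -14.817], TCP at [0.188, 0.596, 0.242] pointing down, gripper open.
Joint ranges: [-179.83, 179.83], [-69.29, 118.12], [-61.27, 80.66], [-181.25, 117.63], [-171.15, -9.14], [-177.46, 177.46]. Speed limits (degrees/s): [159.86, 159.86, 180, 180, 180, 180].

### API

Orientations are given as a 3x3 rotation matrix whose columns are the frame's x, y, z axes.
In Python, from station import sense, capture, finish_job, tip_reach gives the robot as it stands.
- The arm moves only by the tool arm_command, never from a script. Its argument "deltas" is a list of rows, each a list of 7 numbers: the turn, a rotation vector about the tool's x, y, z in rad, then the shift along the tool's x, y, z in cm, then the closure, from -1 (fully open) to 1 (shut), so that 0 is half open. In form: [[rx, ry, rz, dx, dy, dz, hand], ...]. A call has 1 to 8 rows; each row is the pose to reach, as a shift and turn from the pose commanded when the call began, along the tool's axes at that moment; what a row does not reach only later rows make up. A row lasts 1/12 s, in which the tool goes at most 41.7 mm and 7.16 degrees, less where a joint would pass 70% of its speed; a pose out of reach is approached as far as the arm can. A call with a gripper value outside its range is refused whole. The fingers move at their own pace and stop on an object; the grip force is fixed at half the most. Time passes only in rows, so rows that repeat a pose let the fingers close. It gives the time, the measured TCP pose, the force, the opening and the grip force at its end, in the units of the state.
- sense(): the state, without advancing time (a new reading comes with each control period).
- capture(name): name is "scene" or "top" or "wrist"; returns a dict with "pixels" (480x640x3 uint8, blue, green, red), "fovy" (degrees; the focal length in pixels is half the picture's height over the tangent of half this angle, whatever the lens; pixels are square), "cx", "cy" (the principal point, pixels), "rvec" (rotation vector, rad) and "tvec" (3), from world to camera coordinates, as OpenCV has them. Camera axes: x right, y down, z forward; pixel columns grow to the right and rows downward; lengths in m; the calibration is good to about 2 mm. A picture is of the moment at which its call begins. There is no depth.
- finish_job(): hands the job in; it is judged then, once.
The state is a dict: "time_s": time; "joints": joint angles; "joint_velocities": joint speeds; "effort": joint torques, N m; "tcp_pos": TCP position; "ee_rot": TCP orientation; "wrist_force": force on the tool from outside, world axes, zero at the start; "moment": the same for the moment, N m; "gripper_width": opening from 0.0 (shut) to 1.0 (fully open); "gripper_force": force on a finger pad.
Only numpy, scipy, OpenCV 4.12 (cv2) and the standard library are available. Lean on these libraries where they do the work, as an engineer would, in place of code of your own. Each camera call takes 0.05 s, during which the arm holds its last target. There are 200 camera calls.

## Working session

There is one attempt and no reset: what is moved stays moved. The work goes in short steps, Python scripts to look and compute and a tool call to move; the robot and the scene stay as the last step left them, time stands still between calls to the robot, and variables do not carry over. Pictures are saved under pics/ and viewed, at most 10 in all, crops included, and the job is handed in when it is done.

Besides the shell and the picture viewer there is one more tool, called after "Call:" as name(argument=value, ...) on one line, values as JSON. arm_command: Moves the arm, as the interface text tells. Its arguments: {"type":"object","properties":{"deltas":{"type":"array"}},"required":["deltas"]}

```bash
mkdir -p pics
cat > h.py <<'E'
import numpy as np, cv2, json
from station import sense, capture, finish_job, tip_reach
def snap(cam,name):
    c=capture(cam); cv2.imwrite(f'pics/{name}.png',c['pixels']); 
    json.dump({k:np.asarray(c[k]).ravel().tolist() for k in('fovy','cx','cy','rvec','tvec')},open(f'pics/{name}.json','w'))
def cam(name):
    c=json.load(open(f'pics/{name}.json')); f=240/np.tan(np.radians(c['fovy'][0]/2))
    K=np.array([[f,0,c['cx'][0]],[0,f,c['cy'][0]],[0,0,1]]); R=cv2.Rodrigues(np.array(c['rvec']))[0]
    return K,R,np.array(c['tvec'])
def onz(name,u,v,z):
    K,R,t=cam(name); o=-R.T@t; d=R.T@np.linalg.solve(K,[u,v,1.]); return o+d*(z-o[2])/d[2]
def proj(name,P):
    K,R,t=cam(name); q=(K@(R@np.atleast_2d(P).T+t[:,None])).T; return q[:,:2]/q[:,2:]
E
python3 - <<'E'
from h import *
snap('top','top1'); snap('scene','sc1')
s=sense(); print(tip_reach,s)
for n in('top1','sc1'):
    K,R,t=cam(n); print(K[0,0],-R.T@t,R[2])
E
```

```text
0.019 {'time_s': 0.1, 'joints': array([ 8.73531941e+01,  2.20867934e+01,  3.87923047e-01, -2.49579006e-02,
       -6.84109635e+01, -1.48174180e+01]), 'joint_velocities': array([-0.06934978, -0.14944493,  0.19614798,  0.21369872,  0.09398242,
       -0.0142468 ]), 'effort': array([-1.39163069e-03, -3.91686845e+01,  1.87936306e+01,  4.23197553e+00,
        1.34774734e-02, -6.94313667e-05]), 'tcp_pos': array([0.18739347, 0.59572473, 0.24056742]), 'ee_rot': array([[ 9.53856324e-01, -3.00263002e-01, -4.93128835e-04],
       [-3.00263390e-01, -9.53854444e-01, -1.89617899e-03],
       [ 9.89792646e-05,  1.95675086e-03, -9.99998081e-01]]), 'wrist_force': array([-0.37743707,  0.24297074,  0.5653423 ]), 'moment': array([-0.0419014 ,  0.05327335, -0.01647935]), 'gripper_force': 0.0, 'gripper_width': 0.994506380630587}
546.2857189934072 [0.50959095 0.06603636 1.3082166 ] [ 0.09869199 -0.0071569  -0.99509229]
537.8797637568588 [1.20745134 0.46296605 0.86488783] [-0.56312216 -0.37658188 -0.73558108]
```

View pics/top1.png

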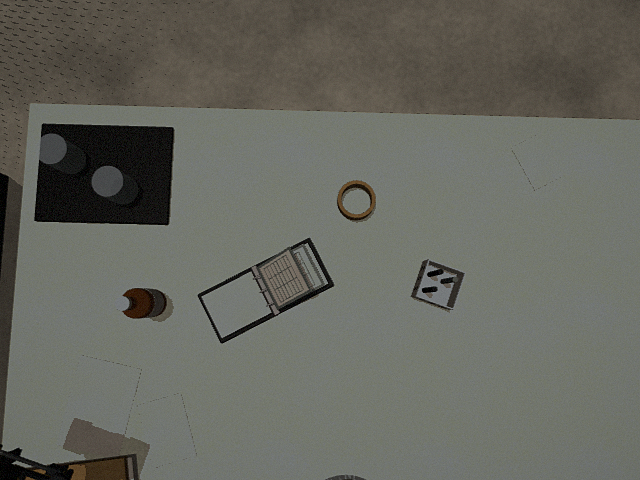

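View pics/sc1.png

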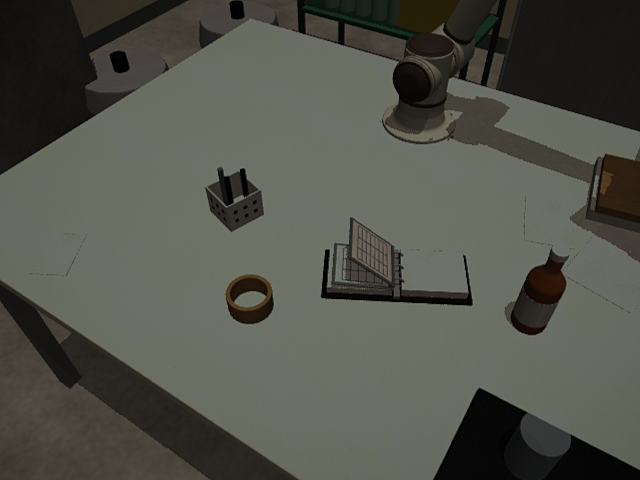

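The top view shows the binder with outer corners near (199,294), (221,342), (333,287), (310,239), the tape at (356,200), pens at (438,284) and the bottle at (150,303). The scene view shows the leaf raised, its top edge running about (350,219)-(393,287). I'll enlarge both.

Run:
```python
from h import *
a=cv2.imread('pics/top1.png')[225:350,190:345]; b=cv2.imread('pics/sc1.png')[205:310,315:480]
a=cv2.resize(a,None,fx=5,fy=5,interpolation=2)[:600]; b=cv2.resize(b,None,fx=4.8,fy=4.8,interpolation=2)
cv2.imwrite('pics/a.png',cv2.convertScaleAbs(a,alpha=1.4)[:600,:800]); cv2.imwrite('pics/b.png',cv2.convertScaleAbs(b,alpha=1.4)[:600,:800])
for u,v in [(199,294),(221,342),(333,287),(310,239)]: print(onz('top1',u,v,.008))
```

```text
[0.51546068 0.3571993  0.008     ]
[0.40468085 0.30027623 0.008     ]
[0.54008295 0.04065841 0.008     ]
[0.65325111 0.09849816 0.008     ]
```

View pics/a.png

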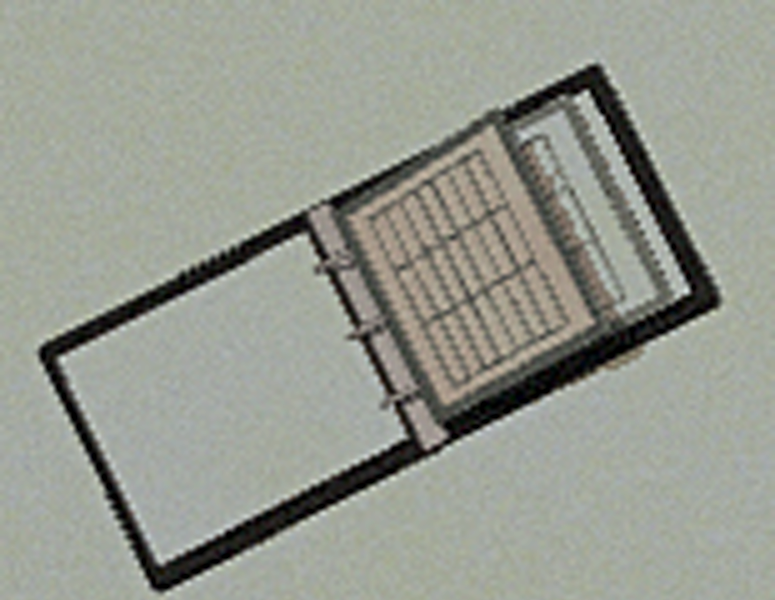

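View pics/b.png

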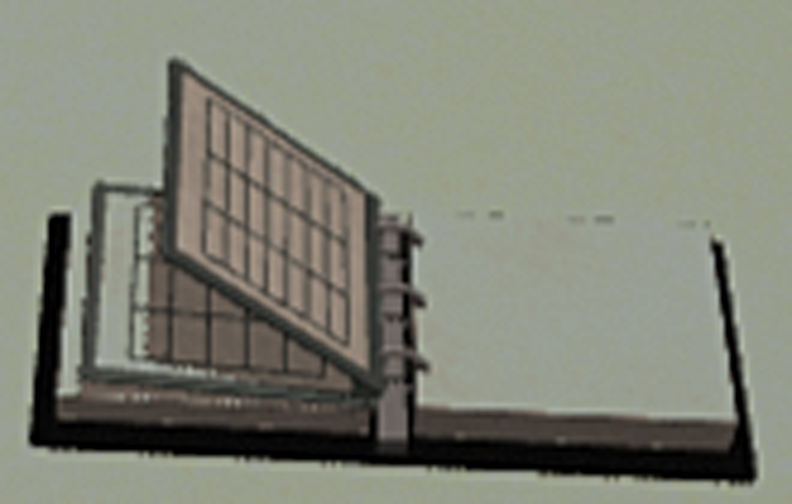

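```bash
cat >> h.py <<'E'
def leafpts(p):
    x,y,a,th=p; c,s=np.cos(a),np.sin(a); R=np.array([[c,-s,0],[s,c,0],[0,0,1]])
    B=np.array([[.065,.15,.008],[-.065,.15,.008],[-.065,-.15,.008],[.065,-.15,.008]])
    L=np.array([[e,-.13*np.cos(th),.0305+.13*np.sin(th)] for e in(.055,-.055)])
    return (B@R.T+[x,y,0]),(L@R.T+[x,y,0])
E
python3 - <<'E'
from h import *
from scipy.optimize import least_squares
ct=[(198.4,295),(222,342.6),(333.6,284.4),(309.6,238.4)]; lt=[(289.4,247.6),(312,289.4)]; ls=[(351,217.9),(350.4,258.1)]
def f(p):
    B,L=leafpts(p); return np.r_[(proj('top1',B)-ct).ravel(),(proj('top1',L)-lt).ravel(),(proj('sc1',L)-ls).ravel()]
r=least_squares(f,[.53,.2,.46,.8]); print(r.x,np.round(r.fun,1)); x,y,a,th=r.x
print('edge',leafpts(r.x)[1])
for n,u,v,z in[('tape',356,200,.045),('pens',438,284,.06),('bottle',127,303,.205)]: print(n,onz('top1',u,v,z))
E
```

```text
[0.52783745 0.20058403 0.50121766 0.69880951] [ -2.1   0.1  -1.4   1.9   0.6   1.4  -0.3  -0.9   0.4  -1.1   0.6   1.8
  -2.6  38.8  -0.2 -42.4]
edge [[0.62389547 0.13972434 0.11412987]
 [0.52742568 0.08687003 0.11412987]]
tape [ 0.74396097 -0.00757952  0.045     ]
pens [ 0.55183602 -0.19802056  0.06      ]
bottle [0.49298338 0.45595457 0.205     ]
```

The scene camera looks from the far side, so I'll swap the leaf's two corners there and refit.

```bash
cat >> h.py <<'E'
def W(p,u,z,e=0):   # binder lateral u (left +), along spine e -> world
    x,y,a=p[:3]; return np.array([x-np.sin(a)*u+np.cos(a)*e,y+np.cos(a)*u+np.sin(a)*e,z])
def delta(target,p):  # rotvec (tool axes), shift cm from now to tool down with y = -spine
    s=sense(); R=s['ee_rot']; a=p[2]; yv=np.array([-np.cos(a),-np.sin(a),0]); zv=np.array([0,0,-1.])
    Rt=np.c_[np.cross(yv,zv),yv,zv]; rv=cv2.Rodrigues(R.T@Rt)[0].ravel()
    return np.round(rv,3),np.round(100*R.T@(target-s['tcp_pos']),2)
def rel(p):   # tcp in binder frame: along, lateral, z
    d=sense()['tcp_pos']-[p[0],p[1],0]; a=p[2]; return np.round([d[0]*np.cos(a)+d[1]*np.sin(a),-d[0]*np.sin(a)+d[1]*np.cos(a),d[2]],4)
E
python3 - <<'E'
from h import *
from scipy.optimize import least_squares
ct=[(198.4,295),(222,342.6),(333.6,284.4),(309.6,238.4)]; lt=[(289.4,247.6),(312,289.4)]; ls=[(350.4,258.1),(351,217.9)]
def f(p):
    B,L=leafpts(p); return np.r_[(proj('top1',B)-ct).ravel(),(proj('top1',L)-lt).ravel(),(proj('sc1',L)-ls).ravel()]
r=least_squares(f,[.53,.2,.46,.8]); print(r.x,np.round(r.fun,1)); p=r.x; np.save('p.npy',p)
print('edge',leafpts(p)[1])
print(W(p,-.17,.28),delta(W(p,-.17,.28),p))
E
```

```text
[0.52931964 0.2007667  0.50861198 0.71181067] [-2.1 -0.  -1.   1.6  0.5  0.3 -0.7 -1.9 -0.5 -1.9  0.1  0.9 -1.5 -1.
 -0.7 -2. ]
edge [[0.6252915  0.14157593 0.11541676]
 [0.52921516 0.08800974 0.11541676]]
[0.61210376 0.05228508 0.28      ] (array([ 0.002, -0.001,  0.757]), array([56.83, 39.09, -3.86]))
```

Call:
arm_command(deltas=[[0,0,0,0,0,-4,1],[0,0,0.12,4,2.7,-4,1],[0,0,0.24,8,5.5,-4,1],[0,0,0.36,12,8,-4,1],[0,0,0.48,16,11,-4,1],[0,0,0.6,19,13,-4,1],[0,0,0.7,22,15,-4,1],[0,0,0.757,25,17.2,-4,1]])

```text
time_s: 0.77
tcp_pos: [0.3679, 0.3646, 0.2813]
ee_rot: [[0.484, -0.875, -0.0], [-0.875, -0.484, -0.0], [0.0, 0.0, -1.0]]
wrist_force: [0.5, -0.1, 0.6]
gripper_width: 0.472
gripper_force: 0.0
```

Run:
```python
from h import *
p=np.load('p.npy'); print(rel(p),delta(W(p,-.17,.28),p))
```

```text
[-0.0612  0.2217  0.2813] (array([ 0.   , -0.   , -0.004]), array([39.15, -6.25,  0.14]))
```

Call:
arm_command(deltas=[[0,0,0,39,-6.2,0,1],[0,0,0,39,-6.2,0,1],[0,0,0,39,-6.2,0,1],[0,0,0,39,-6.2,0,1],[0,0,0,39,-6.2,0,1],[0,0,0,39,-6.2,0,1],[0,0,0,39,-6.2,0,1],[0,0,0,39,-6.2,0,1]])

```text
time_s: 1.43
tcp_pos: [0.5741, 0.1026, 0.2812]
ee_rot: [[0.487, -0.873, -0.001], [-0.873, -0.487, -0.0], [-0.0, 0.001, -1.0]]
wrist_force: [0.2, 1.3, 0.0]
gripper_width: 0.008
gripper_force: 0.0
```

Call:
arm_command(deltas=[[0,0,0,9,-1.2,0,1],[0,0,0,9,-1.2,0,1],[0,0,0,9,-1.2,0,1],[0,0,0,9,-1.2,0,1],[0,0,0,9,-1.2,0,1],[0,0,0,9,-1.2,0,1]])

```text
time_s: 1.93
tcp_pos: [0.627, 0.0328, 0.2814]
ee_rot: [[0.488, -0.873, -0.001], [-0.873, -0.488, 0.0], [-0.0, 0.0, -1.0]]
wrist_force: [-0.2, 0.5, -0.5]
gripper_width: 0.004
gripper_force: 0.0
```

Run:
```python
from h import *
p=np.load('p.npy'); print(rel(p),delta(W(p,-.15,.11),p))
```

```text
[ 0.0035 -0.1943  0.2814] (array([0.   , 0.   , 0.001]), array([-4.42,  0.34, 17.14]))
```

Call:
arm_command(deltas=[[0,0,0,0,0,4,1],[0,0,0,0,0,8,1],[0,0,0,0,0,12,1],[0,0,0,0,0,16,1],[0,0,0,-1.5,0,17.2,1],[0,0,0,-4.4,0.3,17.2,1],[0,0,0,-6,0.3,17.2,1],[0,0,0,-6,0.3,17.2,1]])

```text
time_s: 2.6
tcp_pos: [0.5937, 0.0864, 0.1098]
ee_rot: [[0.492, -0.87, -0.001], [-0.87, -0.492, 0.0], [-0.0, 0.001, -1.0]]
wrist_force: [-0.4, -0.6, -0.6]
gripper_width: 0.006
gripper_force: 0.0
```

Run:
```python
from h import *
p=np.load('p.npy'); print(rel(p)); snap('scene','sc2')
a=cv2.imread('pics/sc2.png')[150:310,300:480]; cv2.imwrite('pics/c.png',cv2.convertScaleAbs(cv2.resize(a,None,fx=3.7,fy=3.7,interpolation=2),alpha=1.4))
```

```text
[ 0.0005 -0.1312  0.1098]
```

View pics/c.png

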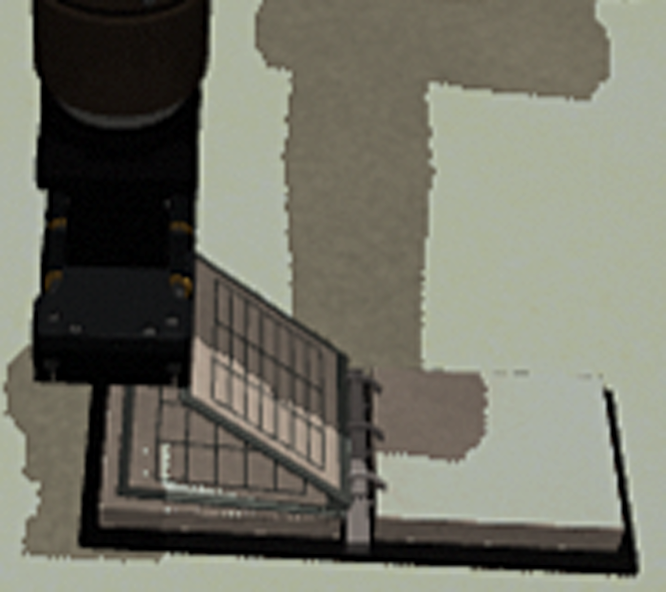

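The gripper is outside the leaf's raised edge (about (195,255) in the crop), its fingers hidden behind the body. I'll follow the edge's arc now.

Call:
arm_command(deltas=[[0,0,0,-1.5,0,0,1],[0,0,0,-2.5,0,-0.3,1],[0,0,0,-3.2,0,-1.0,1],[0,0,0,-3.9,0,-1.6,1],[0,0,0,-4.5,0,-2.0,1],[0,0,0,-5,0,-2.4,1],[0,0,0,-5.6,0,-2.7,1],[0,0,0,-6.1,0,-3.05,1]])

```text
time_s: 3.32
tcp_pos: [0.5664, 0.1362, 0.141]
ee_rot: [[0.487, -0.873, 0.001], [-0.873, -0.487, 0.0], [0.001, -0.001, -1.0]]
wrist_force: [1.0, -2.5, 0.9]
gripper_width: 0.005
gripper_force: 1.4
```

Run:
```python
from h import *
p=np.load('p.npy'); print(rel(p)); snap('scene','sc3')
a=cv2.imread('pics/sc3.png')[150:310,300:480]; cv2.imwrite('pics/d.png',cv2.convertScaleAbs(cv2.resize(a,None,fx=3.7,fy=3.7,interpolation=2),alpha=1.4))
```

```text
[ 0.0009 -0.0745  0.141 ]
```

View pics/d.png

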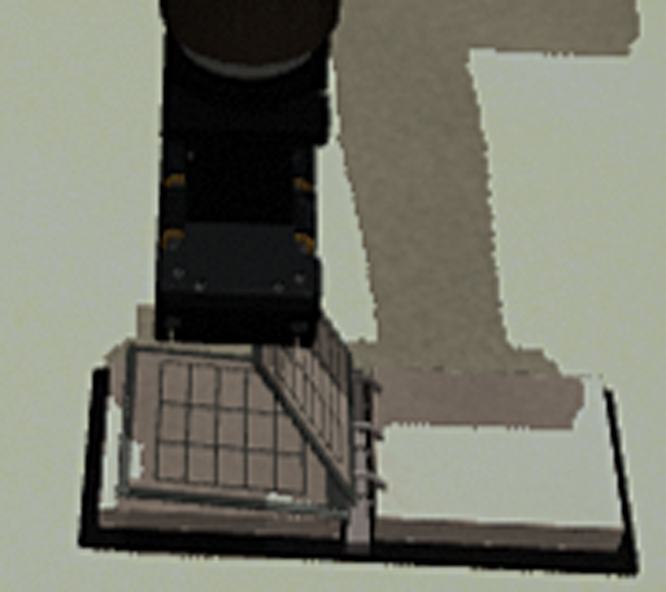

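The leaf has followed and is now at about 1.1 rad, its edge near (260,345)-(320,310). The second leaf is still down.

Call:
arm_command(deltas=[[0,0,0,-1.2,0,-0.5,1],[0,0,0,-2.4,0,-0.95,1],[0,0,0,-3.7,0,-1.2,1],[0,0,0,-5,0,-1.4,1],[0,0,0,-6.3,0,-1.4,1],[0,0,0,-7.6,0,-1.3,1],[0,0,0,-8.85,0,-1.05,1],[0,0,0,-9.8,0,-0.7,1]])

```text
time_s: 4.03
tcp_pos: [0.5176, 0.2233, 0.1469]
ee_rot: [[0.488, -0.873, 0.0], [-0.873, -0.488, 0.0], [-0.0, -0.001, -1.0]]
wrist_force: [1.1, 0.0, 1.8]
gripper_width: 0.003
gripper_force: 0.9
```

Run:
```python
from h import *
p=np.load('p.npy'); print(rel(p)); snap('scene','sc4')
a=cv2.imread('pics/sc4.png')[150:310,300:480]; cv2.imwrite('pics/e.png',cv2.convertScaleAbs(cv2.resize(a,None,fx=3.7,fy=3.7,interpolation=2),alpha=1.4))
```

```text
[0.0008 0.0254 0.1469]
```

View pics/e.png

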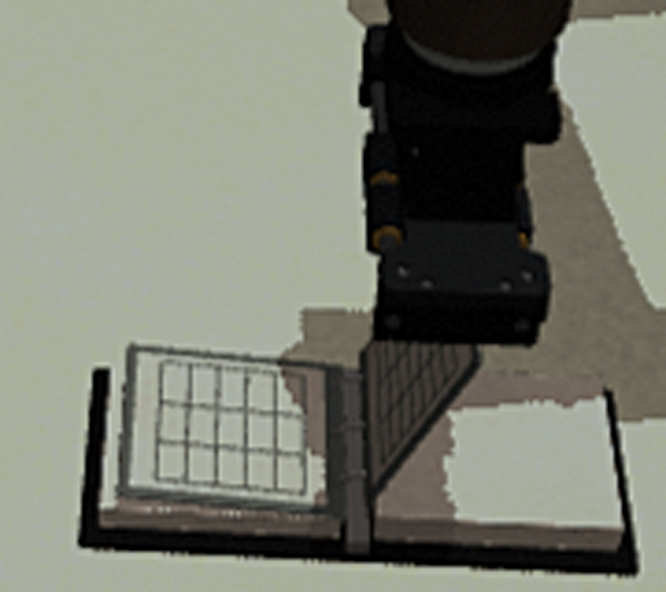

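The leaf is past upright, with its outer edge at about (478,350) in the crop, and the second leaf lies flat-ish on the right. Next I lower it along the arc with the tips.

Call:
arm_command(deltas=[[0,0,0,-1.4,0,0.65,1],[0,0,0,-2.3,0,1.2,1],[0,0,0,-3.5,0,2.2,1],[0,0,0,-4.6,0,3.4,1],[0,0,0,-5.4,0,4.7,1],[0,0,0,-6.1,0,6.1,1],[0,0,0,-6.4,0,7.2,1],[0,0,0,-6.6,0,8.2,1]])

```text
time_s: 4.75
tcp_pos: [0.4854, 0.2801, 0.0635]
ee_rot: [[0.488, -0.873, -0.001], [-0.873, -0.488, -0.0], [-0.0, 0.001, -1.0]]
wrist_force: [0.3, 0.6, 1.4]
gripper_width: 0.003
gripper_force: 0.8
```

Call:
arm_command(deltas=[[0,0,0,-0.1,0,0.5,1],[0,0,0,-0.1,0,1.0,1],[0,0,0,-0.1,0,1.4,1],[0,0,0,-0.1,0,1.6,1],[0,0,0,-0.1,0,1.7,1],[0,0,0,-0.1,0,1.7,1]])

```text
time_s: 5.25
tcp_pos: [0.4854, 0.2801, 0.0511]
ee_rot: [[0.488, -0.873, 0.0], [-0.873, -0.488, -0.0], [0.0, 0.0, -1.0]]
wrist_force: [-8.7, 0.1, 19.0]
gripper_width: 0.003
gripper_force: 9.6
```

Run:
```python
from h import *
p=np.load('p.npy'); print(rel(p),sense()['wrist_force'])
```

```text
[0.0003 0.0906 0.0511] [-8.68271587  0.08789321 19.00185363]
```

The tips stopped at 32 mm with 19 N, so the leaf is at its stop. I'll go straight up and check.

Call:
arm_command(deltas=[[0,0,0,0,0,-1.5,1],[0,0,0,0,0,-4,1],[0,0,0,0,0,-8,1],[0,0,0,0,0,-12,1],[0,0,0,0,0,-16,1],[0,0,0,0,0,-20,1],[0,0,0,0,0,-20,1],[0,0,0,0,0,-20,1]])

```text
time_s: 5.92
tcp_pos: [0.4866, 0.2805, 0.2511]
ee_rot: [[0.487, -0.874, 0.005], [-0.874, -0.487, 0.005], [-0.002, -0.006, -1.0]]
wrist_force: [-0.9, 0.3, -0.6]
gripper_width: 0.005
gripper_force: 0.0
```

Run:
```python
from h import *
snap('scene','sc5')
a=cv2.imread('pics/sc5.png')[200:310,310:490]; cv2.imwrite('pics/f.png',cv2.convertScaleAbs(cv2.resize(a,None,fx=4.4,fy=4.4,interpolation=2),alpha=1.4))
```

```text
(no output)
```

View pics/f.png

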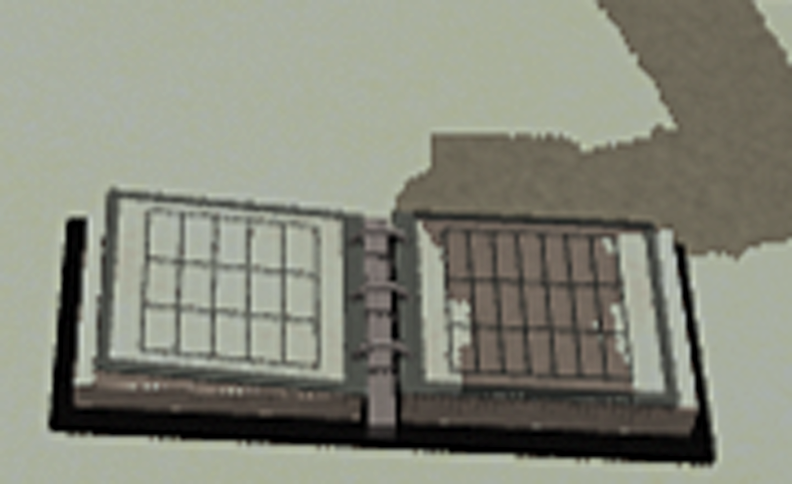

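The top leaf lies flat on the left pile, with its outer edge near (650,230)-(680,400). The second leaf is still on the right, and the binder hasn't visibly moved.

```bash
python3 -c "
from station import finish_job; print(finish_job())"
```

```text
the job is handed in; nothing more can be done
None
```

The job is handed in, with no verdict returned: the last picture shows the top leaf flat on the left pile (pressed to its stop with 19 N), the second leaf still on the right, the binder not visibly moved, and the arm clear above it.

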